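Clamp a soap bar in the stamping jig and keep it held

TASK

Slide the soap carrier along its rails until the little brass bead on its wall stands right under the fixed pointer. Then squeeze the clamp's two upright handles together and let them spring open, again and again, until the white jaw meets the soap bar, and on the last squeeze stop when the jaw's spring is pressed in about half-way; pressed nearly all the way it crushes the soft soap. Finish while still holding the handles squeezed like that, without letting go, and leave everything else alone.

Things in the scene. Friction and masses are not known exactly. Their poses are not given: they have to be found in the camera images.
- carrier: Aluminium soap carrier, plate 100 x 155 x 12 mm, sliding on rails along its own x only, against 4 N of friction; it stays where left. Turned like the jig board. In its frame: steel wall at y = -46 mm, soap nest on the wall's +y side, knob on its -y side. Origin 18 mm above the table, on the soap's and knob's line x = 0. At the start it stands 40 to 90 mm short of the pointer, on the -x side.
- mark (a point): Top of the brass bead (8 mm) on the middle of the carrier's steel wall, 73 mm above the table; it moves with the carrier. It must come under the pointer.
- pointer_tip (a point): Tip of the fixed steel needle that hangs from a thin arm (arm 110 mm above the table, coming from a post 115 mm to the +x side), 77.5 mm above the table, about 4 mm over the bead's height. Sits on the line of the clamp's bar.
- knob_mid (a point): Grasp point of the carrier's upright black knob: cylinder 26 mm across, 68 to 114 mm above the table, this point 98 mm above it. 59 mm to the -y side of the bead. Free space all round for fingers placed along the carrier's x.
- soap_mid (a point): Centre of the loose olive soap bar lying in the carrier's nest, 80 mm (carrier x) x 55 mm (carrier y) x 30 mm high, 130 g; it moves with the carrier. The jaw presses on its +y side and pushes it against the steel wall.
- soap: The same soap bar; origin at the centre of its underside.
- clamp: Fixed ratchet clamp, grey housing 46 x 72 x 70 mm. Its -y axis is the pressing direction. A toothed bar carries the jaw at its -y end. With the carrier in place 25 to 50 mm of gap lie between jaw and soap at the start. A full squeeze drives the bar 14 to 22 mm (22 mm stroke, teeth 8 mm apart, so up to 8 mm may be lost motion at first); when the handles open the bar stays.
- squeeze_mid (a point): Point half-way between the clamp's two upright black handles, 133 mm above the table. They stand on its +y and -y sides (clamp axes), each 26 mm wide, 10 mm thick, 93 to 159 mm above the table; 62 mm over their outer faces open, 40 mm fully squeezed. They are linked and close evenly about this point; a light spring opens them. Fingers from above close along the clamp's y.
- grip_front (a joint): Travel of each handle in m: 0 open, 0.011 fully squeezed.
- handle_front: The handle on the clamp's -y side (26 x 10 x 66 mm); origin is the clamp's, displaced by the travel.
- handle_rear: The handle on the clamp's +y side, same size; origin is the clamp's, displaced by the travel.
- jaw_face (a point): Centre of the front face of the white jaw (40 mm wide, 26 mm high, 8 mm thick), which presses on the soap, 54 mm above the table.
- jaw: The white jaw; its origin moves with it.
- pad (a joint): How far the jaw's spring is pressed in, in m: 0 free, 0.020 fully in. 1 N per mm. Half-way is 0.010. With the handles let go the bar slips back until only about 2.5 N is left.
- loose_bar: A second soap bar, 80 x 55 x 30 mm, lying loose on the jig board near the clamp; origin under its centre. Not part of the job: leave it.
- die: Brass die, cylinder 36 mm across and 35 mm high, on the jig board; origin under its centre. Not part of the job: leave it.
- scraper: Steel spatula on the table; origin under its centre. Not part of the job: leave it.
- spray: White bottle, 70 mm across, 170 mm high; origin under its centre. Not part of the job: leave it.
- jar: Glass jar, 80 mm across, 100 mm high; origin under its centre. Not part of the job: leave it.
- bowl: Steel bowl, 140 mm across; origin under its centre. Not part of the job: leave it.
- wood_stamp: Wooden hand stamp, 60 x 45 mm, 65 mm high; origin under its centre. Not part of the job: leave it.
There are look-alikes about, which are no part of the job. What is shaped like the soap but red or turquoise is not meant.

How it is judged:
By the outcome, as a careful person would: the job done as asked, in the order asked, and still so for the second after the job is handed in, while the arm keeps its last pose, push and grip.
It also fails if it takes over 67 s, if anything falls off the work surface, if the arm or the gripper's body presses on something with over 40 N, if the wrist force passes 120 N, or if a joint passes its speed limit or range.

ROBOT

A 7-joint arm with a two-finger parallel gripper is mounted at the origin on the work surface. World frame = base frame: x ahead of the robot, y to its left, z up, the work surface at z = 0. Lengths are in m, angles in degrees, forces in N, time in s.
With the tool pointing down it reaches from about 0.4 to 0.85 m from the base axis. Payload 4.5 kg.
Tool frame: the origin (TCP) lies where the fingers leave the gripper's body, on its centre line; the fingertips stand 73 mm ahead of it and the grasp point (between the pads) lies 54 mm ahead of it; x points along the fingers, y is the direction in which the jaws open and shut, and the axes are right-handed (so a half turn about x gives the same grasp; the last joint's range is limited). The gripper opens to 85 mm and grips with 20 to 120 N. Pads are 22 mm wide; open, the fingers measure 114 mm over their backs; the gripper's body (76 mm by 85 mm) begins 54 mm behind the grasp point. The pads swing forward as they close: fully open they stand 13 mm farther back than shut.
Start: joints at [-74.553, 39.483, -11.15, 89.685, 9.013, 51.709, -12.324], TCP at [0.146, 0.608, 0.304] pointing down, gripper open.
Joint ranges: [-172.22, 172.22], [-26.19, 119.32], [-84.43, 86.54], [7.71, 146.69], [-57.33, 237.33], [2.42, 119.75], [-152.13, 152.13]. Speed limits (degrees/s): [147.25, 147.25, 180, 180, 180, 180, 180].

INTERFACE

Orientations are given as a 3x3 rotation matrix whose columns are the frame's x, y, z axes.
In Python, from plant import env, gripper_open, close_gripper, planner, eyes, ticket gives the robot as it stands. Calls block until the motion is done:
- env.movep(position, orientation): joint-space move of the TCP to a pose.
- env.move_linear(position, rot=None, rate=0.15, max_force=None): straight line of the TCP; rot=None keeps the orientation; rate is the mean speed in m/s. With max_force (N) it stops when the force on the tool has changed by that much, and returns True; else False.
- env.goto_joints(angles): joint-space move.
- gripper_open() and close_gripper(): open the fingers fully, or close them until they stop; the grip force is fixed at half the most.
- env.hold(seconds).
- planner.solve_ik(position, orientation): joint angles nearest the present ones, or None.
- env.read_state(): the state.
- eyes.get_image(name): name is "side" or "top" or "wrist"; returns the picture (420x560x3 uint8, red, green, blue); there is no depth.
- eyes.camera_model(name): a dict with "K" (3x3 intrinsics, pixels), "xyz" and "rotation" of the camera in the world. Camera axes: x right, y up, looking along -z (the intrinsics and any distortion apply to the point x, -y, -z); pixel columns grow to the right and rows downward; lengths in m; the calibration is good to about 2 mm. A picture is of the moment at which its call begins: read the wrist's pose just before it. camera_model takes no time and is no camera call; for the wrist camera it gives the pose at the moment of the call.
A pose or a line that the arm cannot do raises env.PlanningError and nothing moves.
- ticket.hand_in(): hands the job in, once; it reports no verdict.
Trained networks look in the newest picture that a camera, given by its name, has taken for a name from the list of things; names that differ only in an ending like _2 or _b are one class to them, and where a whole thing is asked for, a point or a joint stands for the part that bears it (a point fixed in the world has none). Each returns a list of dicts, best first, with "conf" (0 to 1); they miss things now and then, are a little off and sometimes report something else, mostly with a low value. They report only what shows in the picture. A call takes as long as a camera call. They do not tell look-alikes from the thing itself.
- eyes.masks_of(target, camera): "pixels" (420x560 bool, what is visible of it) and "at" ([column, row] in pixels, amid what is visible of it).
The state is a dict: "clock": time; "joints": joint angles; "joint_vel": joint speeds; "joint_efforts": joint torques, N m; "position": TCP position; "ee_rot": TCP orientation; "wrist_force": force on the tool from outside, world axes, zero at the start; "moment": the same for the moment, N m; "width": opening from 0.0 (shut) to 1.0 (fully open).
Only numpy, scipy, OpenCV 4.12 (cv2) and the standard library are available. Lean on these libraries where they do the work, as an engineer would, in place of code of your own. Each camera call takes 0.05 s, during which the arm holds its last target. There are 200 camera calls.

## Working session

There is one attempt and no reset: what is moved stays moved. The work goes in short steps, each a Python script; the robot and the scene stay as the last script left them, time stands still between calls to the robot, and variables do not carry over. Pictures are saved under pics/ and viewed, on a budget of 10 in all, crops included, one or two more only if the job needs it, and the job is handed in when it is done.

```bash
ls; mkdir -p pics; python3 - <<'E'
from plant import env,eyes
import cv2,numpy as np
for n in ["side","top"]:
    im=eyes.get_image(n); cv2.imwrite(f"pics/{n}0.png",im[:,:,::-1])
    m=eyes.camera_model(n); print(n,{k:np.round(v,4).tolist() if not isinstance(v,str) else v for k,v in m.items()})
    for t in ["mark","pointer_tip","knob_mid","soap_mid","squeeze_mid","jaw_face","clamp","carrier","handle_front","handle_rear","soap"]:
        print(t,[(np.round(d["at"],1).tolist(),round(d["conf"],2),int(d["pixels"].sum())) for d in eyes.masks_of(t,n)[:3]])
print(env.read_state())
E
```

```text
pics
side {'K': [[403.4218, 0.0, 277.5008], [0.0, 403.4218, 209.4693], [0.0, 0.0, 1.0]], 'xyz': [0.257, -0.6314, 0.9648], 'rotation': [[0.9396, 0.2655, -0.2158], [-0.3419, 0.7045, -0.6219], [-0.0131, 0.6582, 0.7528]]}
mark [([312.1, 254.1], 0.85, 1385)]
pointer_tip [([321.3, 238.7], 0.6, 7486)]
knob_mid [([308.1, 255.9], 0.76, 1308)]
soap_mid [([357.2, 313.8], 0.98, 753), ([297.4, 230.7], 0.61, 393)]
squeeze_mid [([293.2, 191.8], 0.58, 1097), ([282.5, 145.3], 0.53, 698)]
jaw_face [([308.5, 253.6], 0.5, 1377)]
clamp [([291.6, 193.2], 0.64, 1148)]
carrier [([309.3, 256.6], 0.74, 1419)]
handle_front []
handle_rear [([298.6, 181.8], 0.5, 137), ([289.0, 169.6], 0.47, 142)]
soap [([356.5, 317.3], 0.84, 760), ([298.3, 232.1], 0.61, 445), ([303.8, 336.0], 0.56, 858)]
top {'K': [[399.2597, 0.0, 274.6751], [0.0, 399.2597, 211.8311], [0.0, 0.0, 1.0]], 'xyz': [0.3221, 0.1049, 1.1784], 'rotation': [[0.0014, 0.9861, -0.166], [-1.0, -0.0002, -0.0095], [-0.0094, 0.166, 0.9861]]}
mark [([331.0, 203.8], 0.9, 1290)]
pointer_tip [([294.6, 183.4], 0.93, 9031)]
knob_mid [([333.4, 199.1], 0.79, 1185)]
soap
[... 595 characters left out ...]
 51.71100043, -12.32476723]), 'joint_vel': array([ 0.05137838, -0.09077551,  0.08119293,  0.11802075,  0.04972587,
       -0.06106434, -0.15254084]), 'joint_efforts': array([-1.56662231e-04, -5.39556420e+01, -1.26680776e+00, -1.58878362e+01,
        1.00090943e-02,  1.52760731e-03,  5.36093665e-06]), 'position': array([0.14600682, 0.60771903, 0.30389594]), 'ee_rot': array([[ 1.10369290e-05,  2.33629469e-01,  9.72325702e-01],
       [ 1.70150974e-05,  9.72325702e-01, -2.33629469e-01],
       [-1.00000000e+00,  1.91227684e-05,  6.75626162e-06]]), 'wrist_force': array([ 1.02573646, -0.13558399, -0.03018507]), 'moment': array([-0.01101062, -0.03999721,  0.02001949]), 'width': 1.0020735768400222}
```

```bash
python3 -c "
import cv2,numpy as np
a=cv2.imread('pics/side0.png');b=cv2.imread('pics/top0.png')
print(a.shape)"
```

```text
(420, 560, 3)
```

View pics/top0.png

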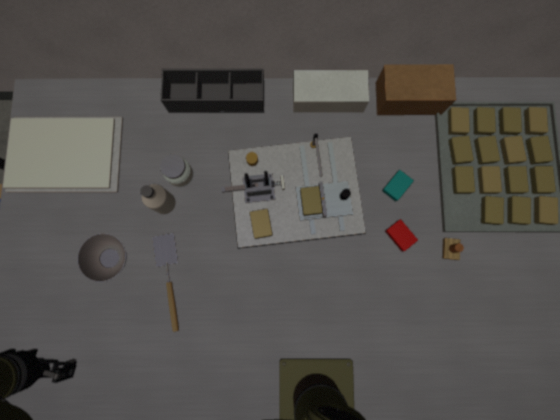

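View pics/side0.png

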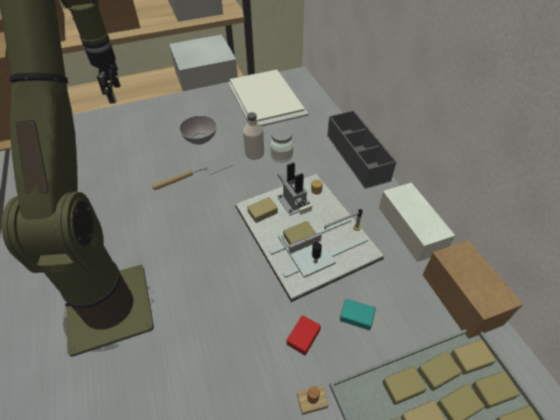

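The top view shows the board, with the clamp at (259,187), the carrier soap at (312,201) and the knob at (345,194). The post is at (315,140) and its arm runs to about (321,178). The look-alikes are the loose bar at (261,223), the red bar at (402,235), the turquoise bar at (398,186) and the tray soaps. Only the olive bar at (312,201) lies in the carrier. I'll enlarge it to confirm.

```bash
python3 - <<'E'
import cv2,numpy as np
a=cv2.imread('pics/top0.png')[130:250,225:370]
b=cv2.imread('pics/side0.png')[150:300,235:385]
f=lambda i,s:cv2.resize(np.clip(255*(i/255.)**.6,0,255).astype('uint8'),None,fx=s,fy=s,interpolation=cv2.INTER_CUBIC)
cv2.imwrite('pics/c_top.png',f(a,5)); cv2.imwrite('pics/c_side.png',f(b,4))
E
```

```text
(no output)
```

View pics/c_top.png

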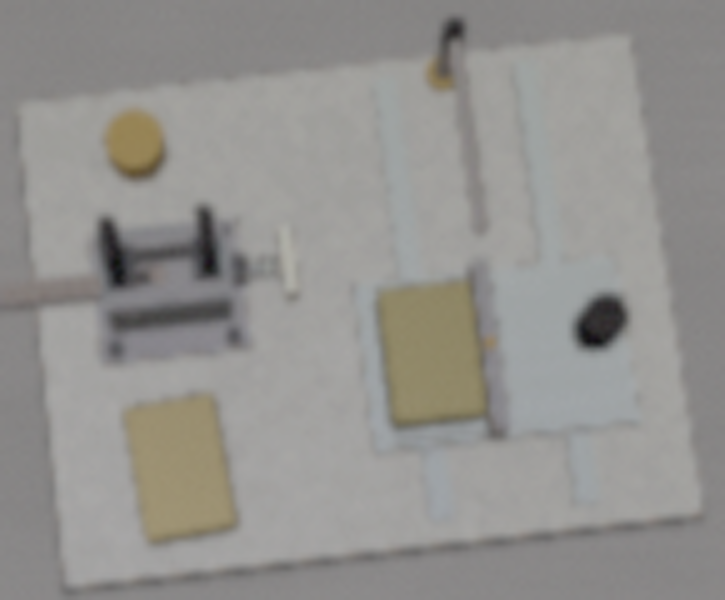

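View pics/c_side.png

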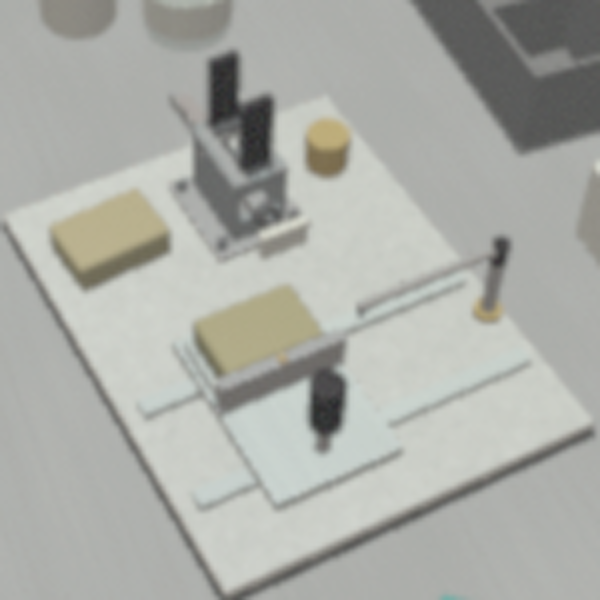

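The crops confirm the target. The carrier soap in its nest has the bead at (322.8,198.4) top / (305.3,239.5) side. The needle arm ends at (321.4,176) top / (325,228) side. The handle tops are at (265.8,172.4) and (246.4,174.4) top. The yaw is about 6–7°.

```bash
cat > h.py <<'E'
import numpy as np
from plant import env,eyes
def ray(m,uv):
    K=m["K"]; d=np.array([(uv[0]-K[0,2])/K[0,0],-(uv[1]-K[1,2])/K[1,1],-1.]); return m["rotation"]@d
def at(m,uv,z):
    d=ray(m,uv); o=np.array(m["xyz"]); return o+d*(z-o[2])/d[2]
def proj(m,p):
    q=m["rotation"].T@(np.asarray(p)-m["xyz"]); K=m["K"]; return np.array([K[0,2]+K[0,0]*q[0]/-q[2],K[1,2]-K[1,1]*q[1]/-q[2]])
def R(yaw): # tool down, jaw axis y along board y (sign s)
    c,s=np.cos(np.radians(yaw)),np.sin(np.radians(yaw))
    y=np.array([-s,c,0]);x=np.array([0,0,-1.]);return np.c_[x,y,np.cross(x,y)]
E
python3 - <<'E'
from h import *
T=lambda x,y:(225+x/5,130+y/5)
S=lambda x,y:(235+x/4,150+y/4)
P={"bead":(.073,T(489,342),S(281,358)),"knobtop":(.114,T(608,313),S(328,379)),"hf":(.159,T(204,211),S(258,99)),"hr":(.159,T(107,221),S(224,57)),
"armend":(.110,T(482,232),S(362,309)),"jawtop":(.067,T(287,262),S(285,228)),"soaptop":(None,T(434,352),S(262,329)),
"die":(None,T(135,138),S(328,132)),"railT":(.01,T(388,85),None),"railB":(.01,T(440,515),None)}
mt,ms=eyes.camera_model("top"),eyes.camera_model("side")
for k,(z,a,b) in P.items():
    o=[]
    if z: o=[np.round(at(mt,a,z)[:2],4)]+([np.round(at(ms,b,z)[:2],4)] if b else [])
    if b:
        A=np.c_[ray(mt,a),-ray(ms,b)];l=np.linalg.lstsq(A,ms["xyz"]-mt["xyz"],rcond=None)[0]
        o.append(np.round((mt["xyz"]+l[0]*A[:,0]+ms["xyz"]-l[1]*A[:,1])/2,4))
    print(k,*o)
m=eyes.camera_model("wrist");s=env.read_state();
print("wrist cam in tool",s["ee_rot"].T@(m["xyz"]-s["position"]),s["ee_rot"].T@m["rotation"],m["K"][0])
E
```

```text
bead [ 0.5466 -0.0201] [ 0.5467 -0.0248] [ 0.5482 -0.0208  0.0672]
knobtop [ 0.5543 -0.0805] [ 0.5554 -0.0791] [ 0.5544 -0.0802  0.1157]
hf [0.5996 0.1383] [0.5923 0.1363] [0.5968 0.1388 0.1567]
hr [0.5942 0.1893] [0.5856 0.1863] [0.5911 0.1901 0.1557]
armend [ 0.6008 -0.0132] [ 0.6018 -0.031 ] [ 0.6084 -0.016   0.0886]
jawtop [0.5945 0.0937] [0.5976 0.0894] [0.5976 0.0933 0.0621]
soaptop [0.5448 0.0098 0.0637]
die [0.6732 0.1822 0.0534]
railT [0.7193 0.0313]
railB [0.4557 0.0035]
wrist cam in tool [-7.00768096e-02  6.05488963e-05 -7.51199812e-02] [[ 6.31775822e-04  2.96097852e-01 -9.55157402e-01]
 [ 9.99999795e-01 -2.83676003e-04  5.73496930e-04]
 [-1.01144024e-04 -9.55157569e-01 -2.96097971e-01]] [331.03130518   0.         278.92409363]
```

```bash
python3 - <<'E'
from h import *
from plant import planner
import cv2
yaw=6.3
for n,p in [("knob",(.5545,-.08,.24)),("sq",(.594,.163,.24))]:
    for dy in (-90,90,0,180):
        try: q=planner.solve_ik(np.array(p),R(yaw+dy)); print(n,dy,None if q is None else np.round(q,1))
        except Exception as e: print(n,dy,e)
env.movep(np.array([.5545,-.08,.24]),R(yaw-90))
env.hold(.3)
m=eyes.camera_model("wrist");im=eyes.get_image("wrist");np.save("m1.npy",m,allow_pickle=True)
cv2.imwrite("pics/w1.png",np.clip(255*(im[:,:,::-1]/255.)**.7,0,255).astype('uint8'))
print(env.read_state()["clock"],env.read_state()["position"],env.read_state()["wrist_force"])
for n,p in [("bead",(.5475,-.0205,.073)),("ptr",(.613,-.014,.0775)),("knob",(.5545,-.08,.114))]: print(n,proj(m,p))
E
```

```text
knob -90 [  5.3  39.5  -3.  104.9   3.3  35.7   6.6]
knob 90 [ 30.1  46.3 -47.2 103.6  43.7  50.2 148.2]
knob 0 [ 19.7  41.5 -27.4 104.2  27.7  41.1  73.1]
knob 180 [ -9.7  41.7  22.7 105.7 -24.9  37.5 -55.8]
sq -90 [-20.3  43.1   1.2  95.3  -1.2  41.6 -12.2]
sq 90 [  4.1  49.2 -45.   93.9  41.   54.7 130.6]
sq 0 [ -7.7  44.3 -21.6  94.5  21.2  45.3  57.6]
sq 180 [-34.2  46.1  27.   96.  -27.8  44.6 -77.9]
4.375 [ 0.55453629 -0.07981629  0.24000751] [-0.65082984  0.41079215 -0.07213435]
bead [277.55919327 128.45736095]
ptr [373.51106098 130.05483433]
knob [278.01075534 229.90915395]
```

View pics/w1.png

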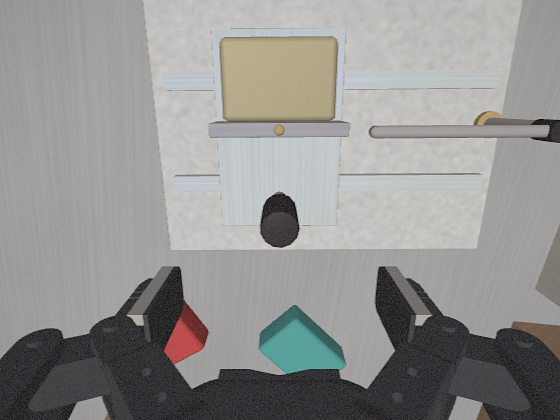

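The wrist view is well aligned. The bead is at (279,130), the knob top centre at about (280,229), and the arm end at (371,131) with the needle tip hidden under the arm. I'll descend, grasp the knob and look again.

```bash
cat >> h.py <<'E'
import cv2
def snap(name,g=.7,crop=None,s=1):
    m=eyes.camera_model("wrist");im=eyes.get_image("wrist");o=im[:,:,::-1]
    if crop: o=o[crop[1]:crop[3],crop[0]:crop[2]]
    o=cv2.resize(o,None,fx=s,fy=s,interpolation=cv2.INTER_CUBIC)
    cv2.imwrite(f"pics/{name}.png",np.clip(255*(o/255.)**g,0,255).astype('uint8'));cv2.imwrite(f"pics/raw_{name}.png",im[:,:,::-1])
    np.save(f"{name}.npy",m,allow_pickle=True);return m,im
E
python3 - <<'E'
from h import *
from plant import close_gripper
m=np.load("m1.npy",allow_pickle=True).item()
k=at(m,(279.8,228.5),.114);b=at(m,(279,130),.073);a=at(m,(371,131),.110)
print("knob",k,"bead",b,"armend",a, "yaw kb",np.degrees(np.arctan2(k[0]-b[0],b[1]-k[1])))
p=np.array([k[0],k[1],.152])
print(env.move_linear(p,R(6.5-90),rate=.1,max_force=15))
close_gripper()
s=env.read_state();print(s["clock"],s["position"],s["wrist_force"],s["width"])
m,im=snap("w2")
E
```

```text
knob [ 0.55552078 -0.07892685  0.114     ] bead [ 0.54861575 -0.02143391  0.073     ] armend [ 0.6023833  -0.01338032  0.11      ] yaw kb 6.84854235945478
False
5.9917 [ 0.55540842 -0.07896312  0.15237372] [-1.924249   -0.3001957   4.99836331] 0.2868629314383759
```

View pics/w2.png

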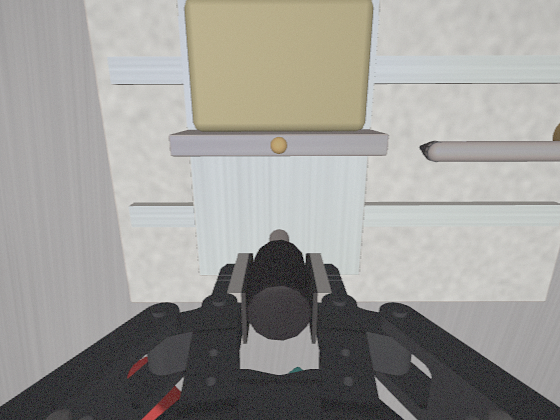

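The tip is now visible at about (420,149), left of the arm end. The bead is at (279,145).

```bash
python3 - <<'E'
from h import *
m=np.load("w2.npy",allow_pickle=True).item()
t=at(m,(420.5,149),.0775);b=at(m,(279,145),.073)
r=np.radians(6.6);ux=np.array([np.cos(r),np.sin(r),0]);uy=np.array([-np.sin(r),np.cos(r),0])
print("tip",t,"bead",b,"dx,dy",(t-b)@ux,(t-b)@uy)
d=(t-b)@ux
s=env.read_state();p=s["position"]
print(env.move_linear(p+ux*(d-.010),rate=.05,max_force=40))
env.hold(.2)
s=env.read_state();print(s["clock"],(s["position"]-p)@ux,s["wrist_force"],s["width"])
m,im=snap("w3",crop=(200,90,360,210),s=5)
t=[proj(m,t)];print(t,proj(m,b+ux*(d-.01)))
E
```

```text
tip [ 0.61056081 -0.01520057  0.0775    ] bead [ 0.54933747 -0.02097499  0.073     ] dx,dy 0.06148129463425222 -0.001300686376863711
False
7.4167 0.0505900578453593 [-3.7790636  -0.14204832  5.54745037] 0.28807801442827263
[array([304.34493835, 149.30586602])] [281.30072763 145.10762232]
```

View pics/w3.png

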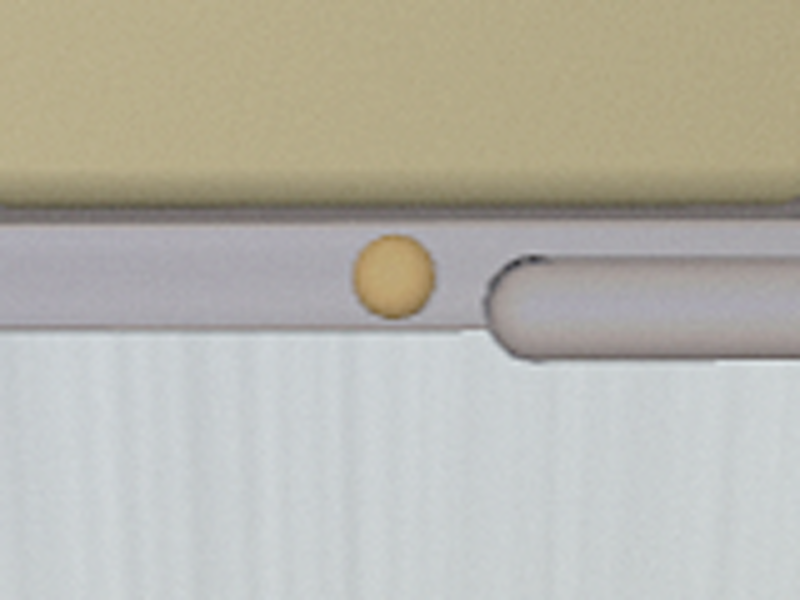

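The bead is at (278.8,145.4) and the arm-end cap centre at about (307.4,151.6), with the tip hidden beneath it. About 10 mm remain. I'll finish that nominally, release, and look obliquely from the -x side where both tip and bead show.

```bash
python3 - <<'E'
from h import *
from plant import gripper_open
r=np.radians(6.6);ux=np.array([np.cos(r),np.sin(r),0])
p=env.read_state()["position"]
env.move_linear(p+ux*.0103,rate=.04,max_force=40); env.hold(.1)
gripper_open()
p=env.read_state()["position"]; np.save("pk.npy",p); print(p)
env.move_linear(p+[0,0,.05],rate=.12)
env.move_linear(p+[0,0,.05]-ux*.11,rate=.15); env.hold(.2)
m,im=snap("w4",crop=(390,80,530,180),s=5)
print(env.read_state()["clock"],proj(m,(.6105,-.0152,.0775)))
E
```

```text
[ 0.61593508 -0.07192588  0.15240366]
10.2667 [468.27057105 138.14269336]
```

View pics/w4.png

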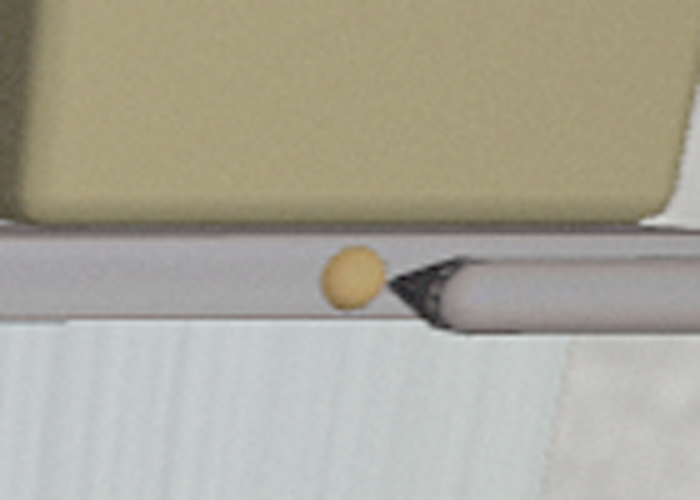

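```bash
python3 - <<'E'
from h import *
m=np.load("w4.npy",allow_pickle=True).item()
r=np.radians(6.6);ux=np.array([np.cos(r),np.sin(r),0]);uy=np.array([-np.sin(r),np.cos(r),0])
t=at(m,(467.2,136.6),.0775)
for z in(.067,.069,.071):
    b=at(m,(460.6,135.6),z); print(z,t,b,(t-b)@ux*1e3,(t-b)@uy*1e3)
m2=np.load("w2.npy",allow_pickle=True).item(); print(at(m2,(420.5,149),.0775))
E
```

```text
0.067 [ 0.60963739 -0.01441619  0.0775    ] [ 0.61141562 -0.01457029  0.067     ] -1.7487285140551017 0.3574709432048307
0.069 [ 0.60963739 -0.01441619  0.0775    ] [ 0.61032501 -0.01451823  0.069     ] -0.6713349797082082 0.18040410324488404
0.071 [ 0.60963739 -0.01441619  0.0775    ] [ 0.60923441 -0.01446617  0.071     ] 0.4060585546386852 0.0033372632849374352
[ 0.61056081 -0.01520057  0.0775    ]
```

```bash
python3 - <<'E'
from h import *
r=np.radians(6.6);ux=np.array([np.cos(r),np.sin(r),0]);uy=np.array([-np.sin(r),np.cos(r),0])
p=np.load("pk.npy")
env.move_linear(p+[0,0,.068]+uy*.10,rate=.15); env.hold(.25)
m=eyes.camera_model("wrist");print(proj(m,(.6100,-.0145,.0775)))
m,im=snap("w5",crop=(210,220,350,320),s=5)
print(env.read_state()["clock"])
E
```

```text
[279.98583531 275.08948495]
11.7167
```

View pics/w5.png

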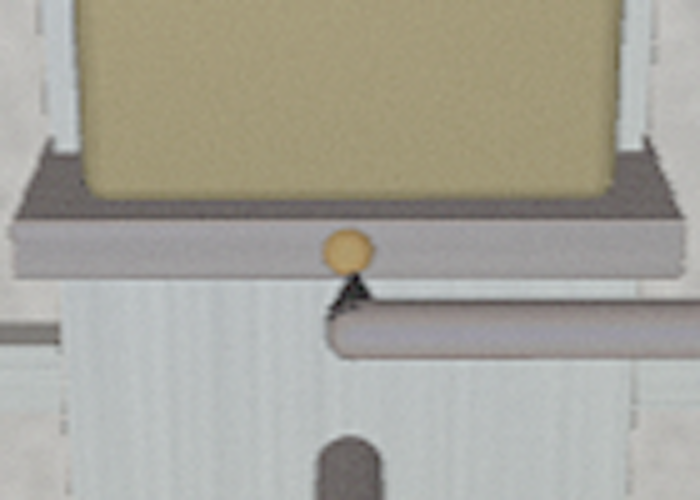

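The bead is at (279.7,270.4) and the tip at (280.4,274.8), about 0.6 mm apart. The previous view gave -0.7 mm, so the mark is aligned within about 1 mm. Now the clamp.

```bash
python3 - <<'E'
from h import *
env.movep(np.array([.592,.164,.28]),R(6.6)); env.hold(.25)
m,im=snap("w6",g=.6)
for z,n in((.159,"h"),): 
    print(proj(m,(.592,.164,z)))
for t in("squeeze_mid","handle_front","handle_rear","jaw"):
    print(t,[(np.round(d["at"],1).tolist(),round(d["conf"],2),int(d["pixels"].sum())) for d in eyes.masks_of(t,"wrist")[:3]])
print(env.read_state()["clock"])
E
```

```text
[280.80588039 232.56832211]
squeeze_mid [([281.2, 186.6], 0.66, 11149)]
handle_front [([240.9, 215.0], 0.76, 1136), ([201.8, 189.2], 0.29, 595)]
handle_rear [([318.8, 212.5], 0.97, 1188)]
jaw [([201.0, 188.4], 0.56, 558)]
13.1583
```

View pics/w6.png

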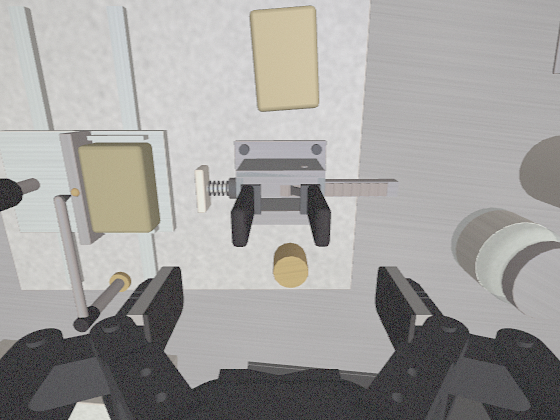

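The handles' outer faces are at columns 231.5 and 330, and their +x top edge is at row 245. The jaw is at (202,188) and the bar lies horizontal, so the yaw is good. The carrier bead is under the needle.

```bash
python3 - <<'E'
from h import *
m=np.load("w6.npy",allow_pickle=True).item()
r=np.radians(6.6);ux=np.array([np.cos(r),np.sin(r),0]);uy=np.array([-np.sin(r),np.cos(r),0])
L,Rr=at(m,(231.5,245),.159),at(m,(330,245),.159)
print("width",np.linalg.norm(L-Rr)); c=(L+Rr)/2-.013*ux; print("centre",c)
j=at(m,(202,188),.06);print("jaw",j)
t=np.array([.6098,-.0147,0])
print("board-frame x of c,j rel tip",(c-t)@ux,(j-t)@ux, (j-t)@uy)
sf=at(m,(156,188),.063);print("soap +y face",(sf-t)@uy)
jf=at(m,(195,188),.067);print("jaw face rel tip y",(jf-t)@uy)
E
```

```text
width 0.06154187617133502
centre [0.58736013 0.16342196 0.159     ]
jaw [0.59607675 0.09349177 0.06      ]
board-frame x of c,j rel tip -0.001818328595583843 -0.0011970498808364235 0.10905206854030898
soap +y face 0.06878812438026015
jaw face rel tip y 0.10458788487509697
```

Everything agrees: the handle width measures 61.5 mm (62 given), and clamp and pointer line up within 2 mm. The jaw-to-soap gap is about 36 mm. Next I check whether the documented gripper call takes a partial opening.

The documented `close_gripper` only closes fully, so it is fine for the drive strokes. For the last, partial squeeze I'll push one of the linked handles with the open gripper's finger under position and force control. First, one full stroke, measuring the jaw before, during and after.

```bash
cat >> h.py <<'E'
r=np.radians(6.6);UX=np.array([np.cos(r),np.sin(r),0]);UY=np.array([-np.sin(r),np.cos(r),0])
TIP=np.array([.6098,-.0147,0])
def gap(tag):
    m=eyes.camera_model("wrist");im=eyes.get_image("wrist");cv2.imwrite(f"pics/raw_{tag}.png",im[:,:,::-1]);np.save(f"{tag}.npy",m,allow_pickle=True)
    out={}
    for t,z,f in(("jaw",.067,2),("soap",.06,98)):
        D=eyes.masks_of(t,"wrist"); best=None
        for d in D:
            ys,xs=np.nonzero(d["pixels"]); c=(at(m,d["at"],z)-TIP)
            if abs(c@UX)<.03 and c@UY<.13:
                w=at(m,(np.percentile(xs,f),d["at"][1]),z); best=((w-TIP)@UY*1e3,(c@UY)*1e3,d["conf"]);break
        out[t]=None if best is None else np.round(best,1).tolist()
    s=env.read_state();print(tag,out,"t",round(s["clock"],2),"w",round(s["width"],3),"F",np.round([s["wrist_force"]@UX,s["wrist_force"]@UY,s["wrist_force"][2]],1))
E
python3 - <<'E'
from h import *
from plant import close_gripper,gripper_open
p=np.array([.588,.1635,.182])
print(env.move_linear(p,R(6.6),rate=.12,max_force=12))
gap("g0"); close_gripper(); gap("g1"); gripper_open(); env.hold(.1); gap("g2")
E
```

```text
False
g0 {'jaw': [104.9, 111.1, 0.6], 'soap': [70.1, 39.0, 0.9]} t 14.28 w 0.999 F [0.  0.  0.1]
g1 {'jaw': [83.0, 90.2, 0.6], 'soap': [69.9, 37.8, 0.8]} t 14.93 w 0.439 F [-3.  -2.  16.5]
g2 {'jaw': [83.8, 90.2, 0.6], 'soap': [69.9, 38.8, 0.6]} t 15.71 w 1.002 F [ 0.2 -0.2 -0.2]
```

The first stroke advanced the jaw about 22 mm and the bar stayed. Around 13 mm of gap remain, plus any soap slack to the wall. The next squeeze is one-finger, in steps with force logging, so it can stop at the right point.

```bash
python3 - <<'E'
from h import *
p=np.array([.588,.1635,.182])
env.move_linear(p+UY*.010,rate=.06); 
log=[]
for k in np.arange(.011,.0221,.001):
    env.move_linear(p+UY*k,rate=.02); s=env.read_state(); f=s["wrist_force"]@UY; log.append((round(k*1e3,1),round((s["position"]-p)@UY*1e3,1),round(f,1)))
    if f<-20: break
print(log); gap("g3")
E
```

```text
[(np.float64(11.0), np.float64(11.2), np.float64(-0.5)), (np.float64(12.0), np.float64(11.8), np.float64(0.7)), (np.float64(13.0), np.float64(11.9), np.float64(-3.4)), (np.float64(14.0), np.float64(12.2), np.float64(-5.8)), (np.float64(15.0), np.float64(12.8), np.float64(-7.0)), (np.float64(16.0), np.float64(13.5), np.float64(-7.0)), (np.float64(17.0), np.float64(14.4), np.float64(-6.7)), (np.float64(18.0), np.float64(15.3), np.float64(-7.1)), (np.float64(19.0), np.float64(15.5), np.float64(-8.0)), (np.float64(20.0), np.float64(15.6), np.float64(-8.0)), (np.float64(21.0), np.float64(15.8), np.float64(-11.3)), (np.float64(22.0), np.float64(16.2), np.float64(-11.8))]
g3 {'jaw': [82.2, 90.4, 0.9], 'soap': [72.9, 45.2, 0.9]} t 19.18 w 1.002 F [  0.4 -11.9   3.4]
```

The arm is compliant (about 2 N/mm): commanded 22 mm, actual 16.2 mm. The pawl has just engaged after its lost motion, so I carry on, watching actual travel and force.

```bash
python3 - <<'E'
from h import *
p=np.array([.588,.1635,.182])
log=[]
for k in np.arange(.0235,.0421,.0015):
    env.move_linear(p+UY*k,rate=.03); s=env.read_state(); f=s["wrist_force"]@UY;y=(s["position"]-p)@UY*1e3; log.append((float(round(k*1e3,1)),float(round(y,1)),float(round(f,1))))
    if f<-26 or y>22.6: break
print(log); env.hold(.2); gap("g4")
E
```

```text
[(23.5, 17.4, -12.9), (25.0, 18.6, -12.2), (26.5, 20.0, -12.4), (28.0, 21.2, -13.4), (29.5, 22.6, -13.7), (31.0, 23.5, -14.3)]
g4 {'jaw': None, 'soap': [70.0, 46.8, 0.7]} t 21.02 w 1.0 F [  0.7 -14.5   3.5]
```

```bash
python3 - <<'E'
from h import *
p=np.array([.588,.1635,.182])
env.move_linear(p,rate=.08); env.hold(.3); gap("g5"); gap("g5")
im=cv2.imread("pics/raw_g5.png")[100:300,0:300]
cv2.imwrite("pics/g5c.png",cv2.resize(np.clip(255*(im/255.)**.7,0,255).astype('uint8'),None,fx=2.6,fy=2.6,interpolation=cv2.INTER_CUBIC))
E
```

```text
g5 {'jaw': [67.5, 76.1, 0.6], 'soap': [66.2, 35.1, 0.7]} t 22.01 w 1.003 F [ 0.5 -0.  -0.6]
g5 {'jaw': [67.7, 76.4, 0.7], 'soap': [66.7, 35.9, 0.7]} t 22.16 w 1.002 F [-1.  -0.7 -0.2]
```

View pics/g5c.png

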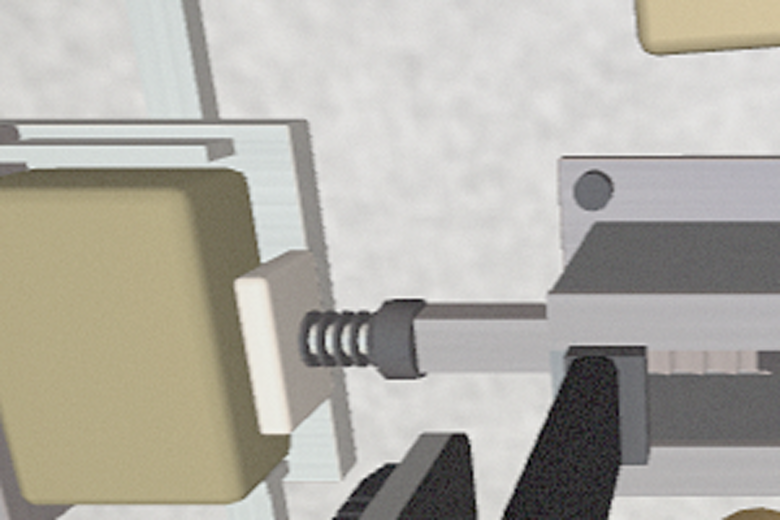

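The jaw now stands at the soap. It advanced about 16 mm, consistent with 8 mm teeth. The spring and collar are clearly visible, at about px (117–142) and (142–163). I'll gauge pad compression by template-matching the jaw and collar in bar-plane-rectified strips, and check this against the earlier uncompressed pictures.

```bash
cat >> h.py <<'E'
def strip(m,im,z=.054,s=4):  # columns: y 20..170 mm, rows: x -35..35 mm
    c=[(20,-35),(170,-35),(170,35),(20,35)]
    src=np.float32([proj(m,np.array([TIP[0],TIP[1],0])+UY*y/1e3+UX*x/1e3+[0,0,z]) for y,x in c])
    dst=np.float32([((y-20)*s,(x+35)*s) for y,x in c])
    return cv2.warpPerspective(im,cv2.getPerspectiveTransform(src,dst),(600,280),flags=cv2.INTER_CUBIC)
def ld(tag): return strip(np.load(f"{tag}.npy",allow_pickle=True).item(),cv2.imread(f"pics/raw_{tag}.png"))
def box(m,u0,v0,u1,v1):
    q=[(at(m,uv,.054)-TIP) for uv in((u0,v0),(u1,v0),(u1,v1),(u0,v1))]
    Y=[(a@UY*1e3-20)*4 for a in q];X=[(a@UX*1e3+35)*4 for a in q]
    return [int(round(v)) for v in(min(Y),min(X),max(Y),max(X))]
def pad(tag):
    m5=np.load("g5.npy",allow_pickle=True).item();S5=ld("g5");S=ld(tag);o=[]
    for b in((92,194,132,270),(142,211,172,249)):
        x0,y0,x1,y1=box(m5,*b);T=S5[y0:y1,x0:x1]
        M=cv2.matchTemplate(S[max(0,y0-12):y1+12],T,cv2.TM_CCOEFF_NORMED);_,v,_,l=cv2.minMaxLoc(M);o+=[(l[0]-x0)/4,round(v,2)]
    print(tag,"jaw shift",o[0],o[1],"collar shift",o[2],o[3],"pad rel g5",round(o[0]-o[2],2))
    return o[0]-o[2]
E
python3 - <<'E'
from h import *
for t in("g0","g1","g2","g3","g4","g5"): pad(t)
E
```

```text
g0 jaw shift 7.25 0.46 collar shift -35.25 0.41 pad rel g5 42.5
g1 jaw shift 15.5 0.53 collar shift 15.5 0.98 pad rel g5 0.0
g2 jaw shift 7.5 0.52 collar shift 15.5 0.98 pad rel g5 -8.0
g3 jaw shift 9.75 0.61 collar shift 14.25 0.99 pad rel g5 -4.5
g4 jaw shift -1.0 0.78 collar shift -0.5 0.97 pad rel g5 -0.5
g5 jaw shift 0.0 1.0 collar shift 0.0 1.0 pad rel g5 0.0
```

The collar template is reliable (0.97+) and the jaw template works with soap contact. At g5 jaw and collar agree (about 16.1 vs 15.5 mm), so the pad is roughly 0 there. Now the last squeeze, in stages.

```bash
cat >> h.py <<'E'
P0=np.array([.588,.1635,.182])
def push(ks,fmax,ymax=22.8):
    log=[]
    for k in ks:
        env.move_linear(P0+UY*k/1e3,rate=.04); s=env.read_state(); f=s["wrist_force"]@UY;y=(s["position"]-P0)@UY*1e3; log.append((float(round(k,1)),float(round(y,1)),float(round(f,1))))
        if f<-fmax or y>ymax: break
    env.hold(.3);print(log);return k
E
python3 - <<'E'
from h import *
env.move_linear(P0+UY*.012,rate=.06)
k=push(np.arange(14,40,1.5),19); print(k); gap("g6"); pad("g6")
E
```

```text
[(14.0, 12.2, -4.7), (15.5, 13.0, -6.7), (17.0, 14.2, -5.7), (18.5, 15.0, -8.1), (20.0, 15.4, -9.0), (21.5, 15.9, -11.9), (23.0, 16.8, -12.3), (24.5, 18.0, -11.8), (26.0, 19.0, -12.7), (27.5, 19.8, -14.8), (29.0, 20.4, -16.6), (30.5, 20.9, -17.2), (32.0, 21.4, -18.8), (33.5, 21.9, -20.5)]
33.5
g6 {'jaw': [60.8, 70.9, 0.7], 'soap': [71.5, 42.3, 0.7]} t 26.46 w 1.0 F [  0.8 -20.4   3.8]
g6 jaw shift -8.75 0.72 collar shift -12.5 0.91 pad rel g5 3.75
```

The wall contact shows at about 19.2 mm travel and the pad is now about 4–5 mm, with the stroke nearly used up. So I release (the bar slips back to about 2.5 N) and make one more squeeze.

```bash
python3 - <<'E'
from h import *
env.move_linear(P0,rate=.08); env.hold(.3); gap("g7"); pad("g7")
env.move_linear(P0+UY*.012,rate=.06)
k=push(np.arange(14,50,1.5),23); print(k); gap("g8"); pad("g8")
E
```

```text
g7 {'jaw': [60.1, 68.9, 0.8], 'soap': [65.4, 34.6, 1.0]} t 27.48 w 0.996 F [-0.6  0.1 -0.6]
g7 jaw shift -8.75 0.68 collar shift -9.0 0.92 pad rel g5 0.25
[(14.0, 12.2, -5.0), (15.5, 13.0, -5.4), (17.0, 14.2, -7.4), (18.5, 15.5, -6.4), (20.0, 15.7, -8.5), (21.5, 15.8, -10.7), (23.0, 16.0, -12.5), (24.5, 16.4, -15.5), (26.0, 16.9, -15.9), (27.5, 17.4, -17.9), (29.0, 17.9, -19.8), (30.5, 18.4, -20.7), (32.0, 18.9, -23.1)]
32.0
g8 {'jaw': [60.2, 68.4, 1.0], 'soap': [71.2, 41.5, 0.6]} t 31.52 w 0.998 F [  0.5 -22.7   5. ]
g8 jaw shift -9.25 0.71 collar shift -14.0 0.92 pad rel g5 4.75
```

The estimates put the pad at about 5–7 mm, with image and force disagreeing slightly. I'll use one more picture: rectified strips of free (g2), released (g7) and now (g8), to read the spring length directly.

```bash
python3 - <<'E'
from h import *
o=[]
for t in("g2","g7","g6","g8"):
    S=strip(np.load(f"{t}.npy",allow_pickle=True).item(),cv2.imread(f"pics/raw_{t}.png"))
    S=S[75:195,120:360]   # y 50..110mm
    S=cv2.resize(S,(800,148*1),interpolation=cv2.INTER_CUBIC) if 0 else cv2.resize(S[15:105],(780,145),interpolation=cv2.INTER_CUBIC)
    S=np.clip(255*(S/255.)**.8,0,255).astype('uint8')
    for i in range(0,61,5): cv2.line(S,(i*13,0),(i*13,6 if i%10 else 12),(0,0,255),1)
    o.append(S)
cv2.imwrite("pics/strips.png",np.vstack(o))
E
```

```text
(no output)
```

View pics/strips.png

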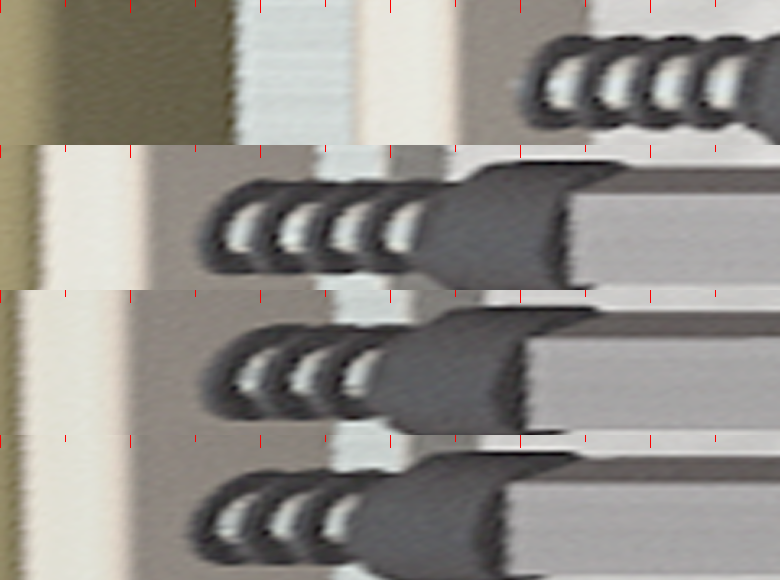

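Strips at 13 px/mm: the spring length is 225 px free, 172 in g6 and 160 now, which gives about 5 mm compressed. Collar-minus-jaw, force slope and kinematics give about 6–7. My best estimate is about 6.2 mm, so I push roughly 3.8 mm more of bar travel and measure again.

```bash
python3 - <<'E'
from h import *
k=push(np.arange(33.5,40.6,1.0),30.5,21.0); print(k); gap("g9"); pad("g9"); pad("g8")
# relative spring length, direct: strip shifts of the collar between g8 and g9
E
```

```text
[(33.5, 19.4, -23.6), (34.5, 19.6, -25.8), (35.5, 19.9, -26.6), (36.5, 20.2, -27.7), (37.5, 20.6, -29.0), (38.5, 20.9, -29.6), (39.5, 21.2, -31.7)]
39.5
g9 {'jaw': [59.8, 71.0, 0.6], 'soap': [70.9, 39.4, 0.8]} t 33.73 w 1.002 F [  1.7 -31.4   5.3]
g9 jaw shift -9.25 0.69 collar shift -17.5 0.85 pad rel g5 8.25
g8 jaw shift -9.25 0.71 collar shift -14.0 0.92 pad rel g5 4.75
```

All gauges now agree on half-way: image tracking about 9.6 mm, force (31.4−12.9)/2 ≈ 9.3 mm, spring length about 8.5 mm, kinematics from 2.5 N about 10.5 mm. I'll check that it holds steady, then hand in.

```bash
python3 - <<'E'
from h import *
from plant import ticket
env.hold(.8); gap("g10"); pad("g10")
s=env.read_state(); print((s["position"]-P0)@UY*1e3)
# carrier stayed: compare wall/bead strip area between g5-pose-independent top view
im=eyes.get_image("top"); m=eyes.camera_model("top")
hsv=cv2.cvtColor(im,cv2.COLOR_RGB2HSV); u,v=np.round(proj(m,(.6098,-.0147,.071))).astype(int)
print("top px of bead expected",u,v,"knob mask",[(np.round(d["at"],1).tolist(),round(d["conf"],2)) for d in eyes.masks_of("knob_mid","top")[:2]],
 "expected knob",proj(m,np.r_[np.load("pk.npy")[:2],.1]))
print(ticket.hand_in())
E
```

```text
g10 {'jaw': [60.9, 69.5, 0.9], 'soap': [71.6, 39.6, 1.0]} t 34.67 w 1.001 F [  0.9 -31.    5.6]
g10 jaw shift -9.25 0.69 collar shift -17.5 0.85 pad rel g5 8.25
21.23178036431661
top px of bead expected 320 177 knob mask [] expected knob [342.04559932 172.015049  ]
the job is handed in; nothing more can be done
None
```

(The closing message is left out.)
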